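# Stow the hotplate scraper in the sprung utensil tray

## Task

Put the flat steel hotplate scraper away: press the release bar so that the utensil tray pops out, lay the scraper flat in it without dropping it from a height (it lies too flat on the carving board to grip easily until its handle has been slid out past the board's edge), and push the tray home with a firm, steady push until it clicks and stays shut, without ramming it. Leave everything else on the ledge where it stands.

Things in the scene. Friction and masses are not known exactly. Their poses are not given: they have to be found in the camera images.
- housing: Rendered masonry block with a stainless front that holds the utensil tray, at the left of the ledge: 200 deep (x) x 290 wide (y) x 90 mm high, fixed. Origin: centre of its underside. Its front faces its own -x and lies at x = -100 mm; an aluminium flap (shut, not needed) covers its top from x = -47 mm back. The tray comes out along the block's -x.
- release (a joint): Release bar, m pressed down: 0 up, 0.008 fully down on a hard stop. Sprung steel bar 30 (x) x 80 (y) mm, standing 12 mm above the block's top just behind its front edge. It frees the tray at 3 to 5 mm; its spring takes 2 to 4.5 N and the catch's drag up to 7 N more until the tray is free. As the tray goes in, its catch pushes the bar down for a moment; at the click it springs back up.
- release_top (a point): Centre of the release bar's upper face; it lies 26 mm behind the front of the block and, when up, 102 mm above the ledge.
- tray (a joint): How far the tray is out, m along the housing's -x: 0 with its outer face 18 mm in front of the block's front, 0.145 fully out. Latched it rests at 0.002 to 0.008 (the catch's screw setting differs from tray to tray). Freed, a spring drives it out in about a second: 5 N when out, 10 N near home, plus 40 N per m/s. Going in, the push rises to 13 to 17 N on the catch, drops to 10 N at the click (at the latched rest), then climbs 6 N per mm on a rubber buffer.
- tray_in (a point): Point on the tray's inner floor (30 mm above the ledge), midway across, 85 mm behind the front panel. Axes as the housing's. From it the tray's inside spans x = -85 to +83 mm (past +66 lies under the block even when fully out) and y = -109 to +109; walls 26 mm high. A catch tongue 40 mm wide reaches 48 mm back from the middle of the front panel, 30 mm above the floor.
- tray_face (a point): Middle of the outside of the tray's flat front panel, 50 mm above the ledge; it looks to the housing's -x, is 250 mm wide and spans heights of 8 to 80 mm. Pushed here towards the housing's +x the tray goes home: at a push of 20 to 30 N it is on the buffer and has clicked, and stays when let go; pushed less it springs out again. Over 60 N would damage the catch.
- scraper: Flat stainless hotplate scraper: a plate 155 mm long, 3 mm thick, 0.13 to 0.24 kg. Origin: middle of its length, on its underside; z up. Handle 40 mm wide from x = -22 to +78 mm, 14 mm hanging hole at x = +64; blade 70 mm wide from x = -78 to -22. Balances at x = -11. Starts flat on the board, handle towards the board's +y edge. Slides on the wood under a fingertip pressed on it.
- board: Thick hardwood carving board at the right of the ledge, fixed: 300 (x) x 260 (y) x 40 mm high. Origin: centre of its underside. Its +y edge (towards the tray) has free space beyond it.
- spatula: Red plastic spatula, 200 mm long, lying on the board near its +x edge. Bystander.
- ramekin: White ceramic ramekin, 72 mm across and 45 mm high, standing on the board's corner at -x, -y. Bystander. Origin under its centre.
- salt_grinder: Glass salt grinder with a steel cap, 52 mm across and 150 mm high, standing on the ledge behind. Bystander.
- skewer_holder: Bamboo cup of skewers, 72 mm across, 205 mm high with the skewers, standing on the ledge behind. Bystander.
- oil_bottle: Green glass oil bottle, 64 mm across and 190 mm high, standing on the ledge behind. Bystander.
- tongs: Stainless tongs, about 200 mm long and 20 mm high, lying on the ledge at the far left. Bystander.
- bowl: White ceramic bowl, 130 mm across and 50 mm high, on the ledge at the far right. Bystander.
There are look-alikes about, which are no part of the job. Of the things shaped like the scraper, the stainless one is meant.

How it is judged (in metres and radians):
On the way, in this order (a step that is already met when the one before it is completed fails the run):
1. the tray has popped out (value of joint tray above 0.13 m), for 0.1 s.
2. the scraper lies flat in the open tray, let go (x of scraper in the frame of tray_in between -0.055 and 0.05 m and y of scraper in the frame of tray_in between -0.05 and 0.05 m and z of scraper in the frame of tray_in between -0.004 and 0.01 m and angle between the z axis of scraper and the z axis of tray_in, either way round below 0.1 rad and value of joint tray above 0.12 m and contact force between the fingers and scraper below 0.1 N and linear speed of scraper below 0.05 m/s), for 0.2 s.
At the end, for the whole second after the job is handed in: The tray is latched by itself (out no more than 12 mm, release bar up) and still, with the scraper lying flat on its floor at rest: centre within 50 mm of the tray's middle across, and 30 to 135 mm behind the inside of the front panel (x of scraper in the frame of tray_in between -0.055 and 0.05 m and y of scraper in the frame of tray_in between -0.05 and 0.05 m and z of scraper in the frame of tray_in between -0.004 and 0.01 m and angle between the z axis of scraper and the z axis of tray_in, either way round below 0.1 rad and value of joint tray below 0.012 m and velocity of joint tray below 0.01 m/s and value of joint release below 0.003 m and linear speed of scraper below 0.02 m/s); the robot touches nothing.
It fails at once if the tray's front or the release bar is forced with more than 60 N (contact force between the fingers and tray_c0 above 60 N or contact force between the fingers and release_c0 above 60 N).
It fails at once if the scraper is dropped from a height (falls faster than 0.8 m/s, let go) (linear speed of scraper above 0.8 m/s and contact force between the fingers and scraper below 0.05 N).
It fails at once if a bystander is shifted by more than 30 mm or knocked over (distance of any of spatula, ramekin, salt_grinder, skewer_holder, oil_bottle, tongs, bowl from where it was at the start of the episode above 0.03 m or angle between any of ramekin, salt_grinder, skewer_holder, oil_bottle, bowl's own z axis and vertical above 0.5 rad).
It also fails if it takes over 67 s, if anything falls off the work surface, if the arm or the gripper's body presses on something with over 40 N, if the wrist force passes 120 N, or if a joint passes its speed limit or range.

## Robot

A 6-joint arm with a two-finger parallel gripper is mounted at the origin on the work surface. World frame = base frame: x ahead of the robot, y to its left, z up, the work surface at z = 0. Lengths are in mm, angles in rad, forces in N, time in s.
With the tool pointing down it reaches from about 275 to 1000 mm from the base axis. Payload 8.4 kg.
Tool frame: the origin (TCP) lies on the centre line of the jaws, within the pads' length; the fingertips stand r.tip_reach ahead of it and the grasp point (between the pads) lies 11 mm behind it (r.tip_reach is the distance from the TCP to the fingertips, in mm); z points along the fingers, y is the line along which they close (so a half turn about z gives the same grasp; the last joint's range is limited). The gripper opens to 85 mm and grips with 20 to 120 N. Pads are 22 mm wide; open, the fingers measure 114 mm over their backs; the gripper's body (76 mm by 85 mm) begins 54 mm behind the grasp point. The pads swing forward as they close: fully open they stand 13 mm farther back than shut.
Start: joints at [-1.268, 0.353, 1.633, -0, 1.155, -0.002], TCP at [187.563, -596.195, 239.281] pointing down, gripper open.
Joint ranges: [-2.63, 2.63], [-0.92, 2.1], [0.06, 2.66], [-1.3, 4.44], [0, 2.69], [-3.02, 3.02]. Speed limits (rad/s): [2.22, 2.22, 2.79, 3.14, 3.14, 3.14].

## Interface

Orientations are given as [roll, pitch, yaw] about the fixed x, y, z axes, in that order (R = Rz(yaw) Ry(pitch) Rx(roll)).
In Python, from rig import r gives the robot as it stands.
- The arm moves only by the tool carry_out, never from a script. Its argument "targets" is a list of rows, each an object with "dp": the shift along the tool's x, y, z in mm, a list of three; "yaw": the turn about the tool's z in degrees. A call has 1 to 12 rows; each row is the pose to reach, as a shift and turn from the pose commanded when the call began, along the tool's axes at that moment; what a row does not reach only later rows make up. A row lasts 1/8 s, in which the tool goes at most 62.5 mm and 10.7 degrees, less where a joint would pass 70% of its speed; a pose out of reach is approached as far as the arm can. A call with a gripper value outside its range is refused whole. "fingers" is the opening, from -1 (shut) to 1 (fully open), so that 0 is half open, set as the call begins (left out, the last holds). The fingers move at their own pace and stop on an object; "grip_force" is the grip in N (left out, the last holds). Time passes only in rows, so rows that repeat a pose let the fingers close. It gives the time, the measured TCP pose, the force, the opening and the grip force at its end, in the units of the state.
- r.sense(): the state, without advancing time (a new reading comes with each control period).
- r.grab_frame(name): name is "scene" or "top" or "wrist"; returns the picture (420x560x3 uint8, red, green, blue); there is no depth.
- r.get_calibration(name): a dict with "fx", "fy", "cx", "cy" (pixels), "rvec" (rotation vector, rad) and "tvec" (3), from world to camera coordinates, as OpenCV has them. Camera axes: x right, y down, z forward; pixel columns grow to the right and rows downward; lengths in mm; the calibration is good to about 2 mm. A picture is of the moment at which its call begins: read the wrist's pose just before it. get_calibration takes no time and is no camera call; for the wrist camera it gives the pose at the moment of the call.
- r.sign_off(): hands the job in; it is judged then, once.
The state is a dict: "clock": time; "qpos": joint angles; "qvel": joint speeds; "joint_efforts": joint torques, N m; "eef_pos": TCP position; "tcp_rot": TCP orientation; "contact_force": force on the tool from outside, world axes, zero at the start; "wrist_torque": the same for the moment, N m; "opening": opening from 0.0 (shut) to 1.0 (fully open); "grasp_force": force on a finger pad.
Only numpy, scipy, OpenCV 4.12 (cv2) and the standard library are available. Lean on these libraries where they do the work, as an engineer would, in place of code of your own. Each camera call takes 0.05 s, during which the arm holds its last target. There are 200 camera calls.

## Working session

There is one attempt and no reset: what is moved stays moved. The work goes in short steps, Python scripts to look and compute and a tool call to move; the robot and the scene stay as the last step left them, time stands still between calls to the robot, and variables do not carry over. Pictures are saved under pics/ and viewed, at most 10 in all, crops included, and the job is handed in when it is done.

Besides the shell and the picture viewer there is one more tool, called after "Call:" as name([rows], argument=value, ...), one row to a line, values as JSON. carry_out: Moves the arm, as the interface text tells. Its arguments: {"type":"object","properties":{"targets":{"type":"array","items":{"type":"object","properties":{"dp":{"type":"array","items":{"type":"number"}},"yaw":{"type":"number"}}}},"fingers":{"type":"number"},"grip_force":{"type":"number"}},"required":["targets"]}

```bash
mkdir -p pics
python3 - <<'E'
from rig import r
import cv2
s=r.sense();print({k:s[k] for k in('clock','eef_pos','tcp_rot','contact_force','opening')},r.tip_reach)
for n in('scene','top'):
    cv2.imwrite(f'pics/{n}0.png',r.grab_frame(n)[:,:,::-1]);print(n,r.get_calibration(n))
E
```

```text
{'clock': 0.0, 'eef_pos': array([ 187.41206441, -595.74208639,  238.51363232]), 'tcp_rot': array([-3.14013659e+00,  1.14637827e-05,  3.04795730e-01]), 'contact_force': array([-0.57579068, -0.62992751, -0.22395296]), 'opening': 0.9986380949717509} 8.0
scene {'fx': 545.0655692808621, 'fy': 545.0655692808621, 'cx': 278.9710641032838, 'cy': 199.92236543482377, 'rvec': array([ 2.08000573,  1.52663986, -0.52298199]), 'tvec': array([-161.85519756, -353.13235898, 2276.45285607])}
top {'fx': 501.1956739807938, 'fy': 501.1956739807938, 'cx': 275.53961402063595, 'cy': 201.68333297569612, 'rvec': array([ 2.19075548, -2.13816216,  0.12655992]), 'tvec': array([ -18.42355925,  541.16630275, 1548.80166078])}
```

View pics/top0.png

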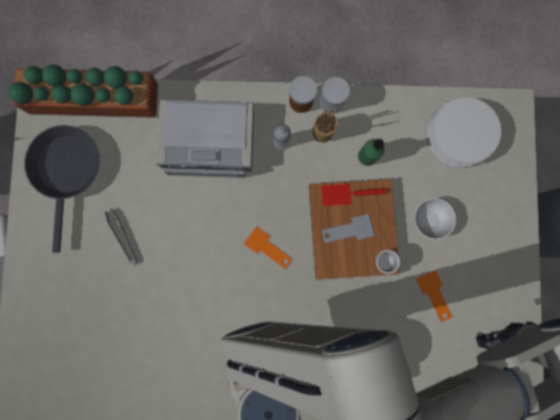

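View pics/scene0.png

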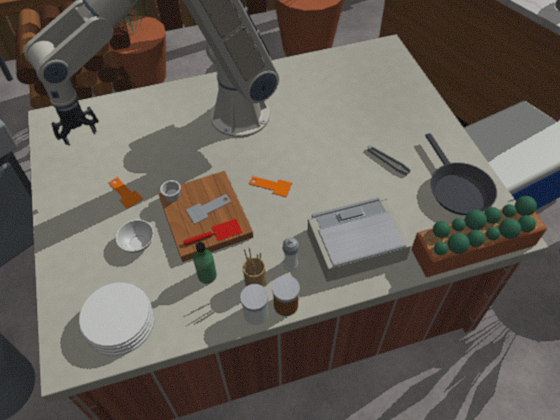

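The top view shows three scraper-shaped things: a stainless one on the board at (348,230), an orange one at (268,247) and an orange one at (434,297). The stainless one on the board fits the description. The housing is at (205,140) with its release bar at (205,155). The spatula is at (355,193), the ramekin at (388,262) and the tongs at (122,237).

```bash
cat > h.py <<'E'
import numpy as np,cv2
def ray(cal,px,z):
    K=np.array([[cal['fx'],0,cal['cx']],[0,cal['fy'],cal['cy']],[0,0,1]]);R=cv2.Rodrigues(np.array(cal['rvec']))[0];t=np.array(cal['tvec'])
    o=-R.T@t;d=R.T@np.linalg.inv(K)@np.array([px[0],px[1],1.]);return o+d*(z-o[2])/d[2]
def proj(cal,P):
    K=np.array([[cal['fx'],0,cal['cx']],[0,cal['fy'],cal['cy']],[0,0,1]])
    return cv2.projectPoints(np.array(P,float).reshape(-1,1,3),np.array(cal['rvec']),np.array(cal['tvec']),K,None)[0].reshape(-1,2)
E
python3 - <<'E'
from rig import r
from h import *
im=cv2.imread('pics/top0.png');cal=r.get_calibration('top')
a=cv2.resize(im[170:290,300:410],None,fx=3.5,fy=3.5,interpolation=cv2.INTER_CUBIC)
b=cv2.resize(im[90:210,150:262],None,fx=3.5,fy=3.5,interpolation=cv2.INTER_CUBIC)
cv2.imwrite('pics/crop0.png',np.hstack([a,b]))
hsv=cv2.cvtColor(im,cv2.COLOR_BGR2HSV)
m=((hsv[...,1]>70)&(hsv[...,0]<18)).astype(np.uint8); m[:170]=0;m[290:]=0;m[:,:303]=0;m[:,405:]=0
c=max(cv2.findContours(m,0,1)[0],key=cv2.contourArea);rc=cv2.minAreaRect(c);print('board px',rc)
for p in cv2.boxPoints(rc):print(ray(cal,p,40).round())
s=((hsv[...,1]<60)).astype(np.uint8);s[:205]=0;s[248:]=0;s[:,:318]=0;s[:,385:]=0
c=max(cv2.findContours(s,0,1)[0],key=cv2.contourArea);rc=cv2.minAreaRect(c);print('scr',rc,cv2.contourArea(c))
for p in cv2.boxPoints(rc):print(ray(cal,p,43).round())
E
```

```text
board px ((353.9005126953125, 228.5066375732422), (95.72084045410156, 84.34608459472656), 86.18592071533203)
[ 600. -108.   40.]
[ 625. -373.   40.]
[ 327. -392.   40.]
[ 304. -133.   40.]
scr ((346.9705810546875, 230.3823699951172), (23.040882110595703, 50.20487594604492), 75.96376037597656) 785.5
[ 470. -145.   43.]
[ 511. -296.   43.]
[ 442. -314.   43.]
[ 401. -163.   43.]
```

View pics/crop0.png

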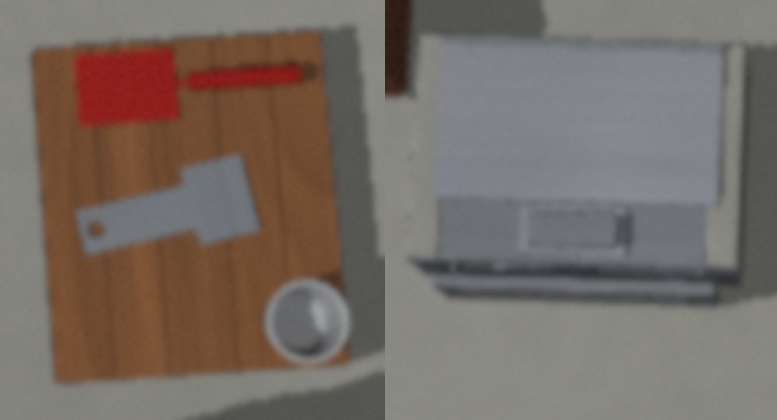

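The crop confirms the meant scraper: plain stainless grey, on the board, handle hole at crop (96,229). The bar is at crop (577,228), and the housing is almost square to the robot.

Run:
```python
from rig import r
from h import *
cal=r.get_calibration('top')
f=lambda x,y,z:ray(cal,((x-385)/3.5+150-.36,y/3.5+90-.36),z).round(1)
g=lambda x,y,z:ray(cal,(x/3.5+300-.36,y/3.5+170-.36),z).round(1)
for n,a in dict(bar_tl=(520,205,102),bar_tr=(632,207,102),bar_bl=(520,250,102),bar_br=(632,254,102),bar_c=(577,228,102),
 frL=(413,262,90),frR=(740,283,90),bkL=(420,38,90),bkR=(745,45,90),panL=(447,298,80),panR=(716,302,80),flL=(437,197,92),flR=(718,204,92)).items(): print(n,f(*a))
print('hole',g(96,229,43))
import math
s=r.sense();print(r.get_calibration('wrist'))
```

```text
bar_tl [690.5 264.5 102. ]
bar_tr [691.2 167.1 102. ]
bar_bl [650.8 262.7 102. ]
bar_br [649.7 165.6 102. ]
bar_c [671.4 214.1 102. ]
frL [640.2 357.7  90. ]
frR [628.7  71.9  90. ]
bkL [841.5 361.7  90. ]
bkR [842.5  73.7  90. ]
panL [610.7 328.7  80. ]
panR [613.   92.9  80. ]
flL [698.  339.1  92. ]
flR [697.9  93.1  92. ]
hole [ 439.7 -167.7   43. ]
{'fx': 351.7816206773024, 'fy': 351.7816206773024, 'cx': 271.75388080178425, 'cy': 210.4341499898748, 'rvec': array([-2.32717513,  1.70542187,  0.26394802]), 'tvec': array([-624.05262602,  -39.7820929 ,  380.04153131])}
```

Call:
carry_out([
  {"dp": [704,-627,20],"yaw": -72.5},
  {"dp": [704,-627,20],"yaw": -72.5},
  {"dp": [704,-627,20],"yaw": -72.5},
  {"dp": [704,-627,20],"yaw": -72.5},
  {"dp": [704,-627,20],"yaw": -72.5},
  {"dp": [704,-627,20],"yaw": -72.5},
  {"dp": [704,-627,20],"yaw": -72.5},
  {"dp": [704,-627,20],"yaw": -72.5},
  {"dp": [704,-627,20],"yaw": -72.5},
  {"dp": [704,-627,20],"yaw": -72.5},
  {"dp": [704,-627,20],"yaw": -72.5},
  {"dp": [704,-627,20],"yaw": -72.5},
], fingers=-1)

```text
clock: 1.6
eef_pos: [572.7, 49.6, 223.2]
tcp_rot: [-3.141, 0.0, 1.57]
contact_force: [1.3, -1.2, -0.2]
opening: -0.001
grasp_force: 0.0
```

Call:
carry_out([
  {"dp": [60,36,20],"yaw": 0},
  {"dp": [115,68,40],"yaw": 0},
  {"dp": [164,98,60],"yaw": 0},
  {"dp": [164,98,100],"yaw": 0},
  {"dp": [164,98,108],"yaw": 0},
  {"dp": [164,98,113],"yaw": 0},
])

```text
clock: 2.35
eef_pos: [669.8, 210.8, 110.3]
tcp_rot: [-3.141, 0.0, 1.57]
contact_force: [-0.4, 1.0, 0.3]
opening: 0.001
grasp_force: 0.0
```

Call:
carry_out([
  {"dp": [0,0,2],"yaw": 0},
  {"dp": [0,0,4],"yaw": 0},
  {"dp": [0,0,6],"yaw": 0},
  {"dp": [0,0,7],"yaw": 0},
  {"dp": [0,0,7],"yaw": 0},
])

```text
clock: 2.98
eef_pos: [670.2, 210.8, 105.7]
tcp_rot: [3.141, -0.0, 1.569]
contact_force: [-3.9, 0.5, 4.9]
opening: -0.0
grasp_force: 2.5
```

Call:
carry_out([
  {"dp": [0,0,1.5],"yaw": 0},
  {"dp": [0,0,3],"yaw": 0},
  {"dp": [0,0,3],"yaw": 0},
  {"dp": [0,0,3],"yaw": 0},
])

```text
clock: 3.48
eef_pos: [670.9, 211.1, 102.0]
tcp_rot: [3.14, -0.0, 1.57]
contact_force: [-2.7, -2.8, 9.1]
opening: -0.001
grasp_force: 4.8
```

Run:
```python
from rig import r
from h import *
cv2.imwrite('pics/s1.png',np.vstack([r.grab_frame('scene')[180:300,280:460],r.grab_frame('top')[80:220,140:320][:, :180]])[:,:,::-1].repeat(2,0).repeat(2,1))
```

```text
(no output)
```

View pics/s1.png

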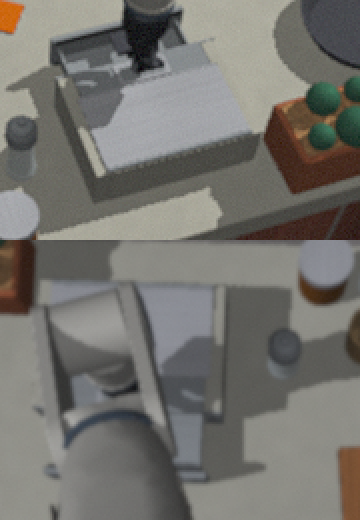

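The tray is popping out: in the scene crop its front panel at (60,45)-(180,20) stands well clear of the block. Next I lift and go to the scraper.

Call:
carry_out([
  {"dp": [0,0,-40],"yaw": 0},
  {"dp": [-40,-18,-70],"yaw": -5},
  {"dp": [-90,-41,-70],"yaw": -15},
  {"dp": [-145,-66,-70],"yaw": -15},
  {"dp": [-200,-91,-70],"yaw": -15},
  {"dp": [-255,-116,-70],"yaw": -15},
  {"dp": [-310,-141,-60],"yaw": -15},
  {"dp": [-365,-167,-40],"yaw": -15},
  {"dp": [-420,-192,-15],"yaw": -15},
  {"dp": [-460,-210,5],"yaw": -15},
  {"dp": [-460,-210,15],"yaw": -15},
  {"dp": [-460,-210,15],"yaw": -15},
])

```text
clock: 5.08
eef_pos: [459.6, -248.3, 85.0]
tcp_rot: [-3.141, -0.001, 1.831]
contact_force: [0.2, 0.3, -0.3]
opening: -0.001
grasp_force: 0.0
```

Run:
```python
from rig import r
from h import *
print(r.sense()['eef_pos'],r.sense()['contact_force'])
c=r.get_calibration('wrist');w=r.grab_frame('wrist');t=r.grab_frame('top')
cv2.imwrite('pics/w2.png',w[:,:,::-1])
cv2.imwrite('pics/t2.png',t[:,:,::-1])
print(c, 'tip px',proj(c,[r.sense()['eef_pos']-[0,0,8]]))
```

```text
[ 459.63353957 -248.25251963   84.95597841] [ 0.16631262  0.26873827 -0.31748   ]
{'fx': 351.7816206773024, 'fy': 351.7816206773024, 'cx': 271.75388080178425, 'cy': 210.4341499898748, 'rvec': array([-2.81536925, -0.36929865, -0.05702866]), 'tvec': array([-379.95814373, -334.39356615,  125.26392079])} tip px [[274.43293266 278.53451232]]
```

View pics/w2.png

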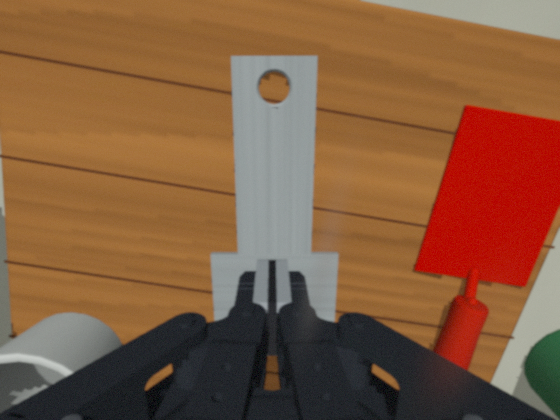

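The wrist view has the scraper upright and centred: hole at (274,87), handle/blade step at row 253, board edge top right from (365,0) to (560,40).

Run:
```python
from rig import r
from h import *
c=r.get_calibration('wrist')
for n,p in dict(hole=(274,87),endL=(232,57),endR=(317,56),stepL=(212,254),stepR=(338,254)).items(): print(n,ray(c,p,43).round(1))
for p in((365,0),(560,40)): print('edge',ray(c,p,40).round(1))
```

```text
hole [ 440.1 -167.6   43. ]
endL [ 417.8 -160.    43. ]
endR [ 455.9 -149.3   43. ]
stepL [ 429.9 -260.3   43. ]
stepR [ 496.9 -242.3   43. ]
edge [ 470.2 -120.9   40. ]
edge [ 563.8 -112.7   40. ]
```

Call:
carry_out([
  {"dp": [0,0,20],"yaw": 0},
  {"dp": [0,0,31],"yaw": 0},
  {"dp": [0,0,33],"yaw": 0},
  {"dp": [0,0,35],"yaw": 0},
  {"dp": [0,0,37],"yaw": 0},
  {"dp": [0,0,37],"yaw": 0},
])

```text
clock: 5.92
eef_pos: [460.3, -248.2, 50.9]
tcp_rot: [3.141, 0.0, 1.832]
contact_force: [-6.4, 6.5, 31.3]
opening: -0.002
grasp_force: 15.4
```

Call:
carry_out([
  {"dp": [4,0,-1],"yaw": 0},
  {"dp": [12,0,-1],"yaw": 0},
  {"dp": [22,0,-1],"yaw": 0},
  {"dp": [32,0,-1],"yaw": 0},
  {"dp": [42,0,-1],"yaw": 0},
  {"dp": [52,0,-1],"yaw": 0},
  {"dp": [62,0,-1],"yaw": 0},
  {"dp": [72,0,-1],"yaw": 0},
  {"dp": [82,0,-1],"yaw": 0},
  {"dp": [92,0,-1],"yaw": 0},
  {"dp": [101,0,-1],"yaw": 0},
  {"dp": [106,0,-1],"yaw": 0},
])

```text
clock: 7.42
eef_pos: [435.0, -146.8, 51.0]
tcp_rot: [3.137, 0.004, 1.833]
contact_force: [1.7, -4.2, 12.6]
opening: -0.001
grasp_force: 5.9
```

Call:
carry_out([
  {"dp": [0,0,-20],"yaw": 0},
  {"dp": [-20,0,-55],"yaw": 0},
  {"dp": [-20,0,-70],"yaw": 0},
  {"dp": [-20,0,-70],"yaw": 0},
])

```text
clock: 7.92
eef_pos: [438.0, -165.2, 120.1]
tcp_rot: [3.14, 0.001, 1.831]
contact_force: [0.1, 0.3, -0.0]
opening: -0.0
grasp_force: 0.0
```

Run:
```python
from rig import r
from h import *
print(r.sense()['eef_pos'],r.sense()['contact_force'])
w=r.grab_frame('wrist');cv2.imwrite('pics/w3.png',w[:,:,::-1])
```

```text
[ 437.99901235 -165.18106697  120.05046638] [ 0.09954001  0.28697027 -0.01880573]
```

View pics/w3.png

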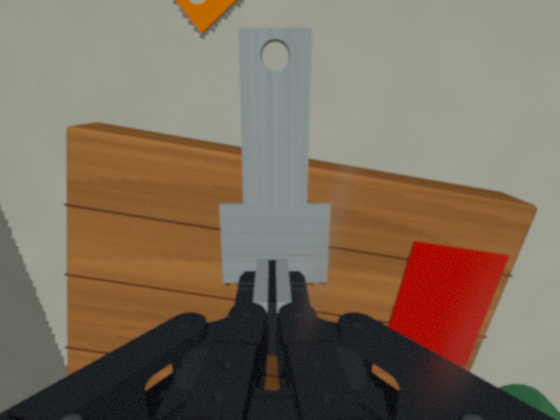

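The handle now sticks out past the board's edge: end row 28, hole (275,56), step row 204, edge crossing near row 157.

Run:
```python
from rig import r
from h import *
c=r.get_calibration('wrist')
for n,p in dict(hole=(275,56),endL=(239,29),endR=(311,29),stepL=(220,204),stepR=(330,204),blL=(223,283),edge=(275,152)).items(): print(n,ray(c,p,43).round(1))
for p in((100,128),(500,196)): print('edge',ray(c,p,40).round(1))
```

```text
hole [413.1 -67.7  43. ]
endL [390.8 -59.8  43. ]
endR [428.4 -49.7  43. ]
stepL [ 402.2 -158.9   43. ]
stepR [ 468.6 -141.1   43. ]
blL [ 416.1 -212.4   43. ]
edge [ 426.9 -118.7   43. ]
edge [ 323.  -132.3   40. ]
edge [ 571.1 -109.1   40. ]
```

Call:
carry_out([
  {"dp": [35,1,0],"yaw": 0},
  {"dp": [69,1,10],"yaw": 0},
  {"dp": [69,1,35],"yaw": 0},
  {"dp": [69,1,60],"yaw": 0},
  {"dp": [69,1,75],"yaw": 0},
  {"dp": [69,1,81],"yaw": 0},
  {"dp": [69,1,81],"yaw": 0},
], fingers=0.4, grip_force=80)

```text
clock: 8.85
eef_pos: [420.0, -98.0, 37.7]
tcp_rot: [-3.14, -0.001, 1.832]
contact_force: [0.0, 0.5, -0.3]
opening: 0.698
grasp_force: 0.0
```

Call:
carry_out([
  {"dp": [0,0,0],"yaw": 0},
  {"dp": [0,0,0],"yaw": 0},
  {"dp": [0,0,0],"yaw": 0},
  {"dp": [0,0,0],"yaw": 0},
  {"dp": [0,0,0],"yaw": 0},
  {"dp": [0,0,0],"yaw": 0},
], fingers=-1, grip_force=80)

```text
clock: 9.6
eef_pos: [421.1, -98.4, 38.6]
tcp_rot: [3.141, 0.0, 1.832]
contact_force: [0.2, 1.7, 4.9]
opening: 0.429
grasp_force: 79.6
```

Call:
carry_out([
  {"dp": [0,0,-8],"yaw": 0},
  {"dp": [0,0,-20],"yaw": 0},
  {"dp": [0,0,-45],"yaw": 0},
  {"dp": [0,0,-80],"yaw": 0},
  {"dp": [0,0,-120],"yaw": 0},
  {"dp": [0,0,-120],"yaw": 0},
])

```text
clock: 10.35
eef_pos: [422.7, -98.8, 161.5]
tcp_rot: [3.136, 0.003, 1.832]
contact_force: [-0.3, -0.4, -1.7]
opening: 0.427
grasp_force: 80.3
```

Run:
```python
from rig import r
from h import *
s=r.sense();print(s['eef_pos'],s['contact_force'],s['opening'],s['grasp_force'])
w=r.grab_frame('wrist');t=r.grab_frame('top');sc=r.grab_frame('scene')
cv2.imwrite('pics/t4.png',t[:,:,::-1])
T=cv2.resize(t[90:270,140:330],None,fx=2.2,fy=2.2,interpolation=cv2.INTER_CUBIC)
W=cv2.resize(w,(380,285));S=cv2.resize(sc[100:280,160:420],(380,263))
o=np.zeros((560,800,3),np.uint8);o[:T.shape[0],:T.shape[1]]=T;o[:285,420:]=W;o[290:553,420:]=S
cv2.imwrite('pics/m4.png',o[:,:,::-1])
```

```text
[422.67815738 -98.824764   161.51290044] [-0.34344412 -0.394216   -1.71721186] 0.42735348039050525 80.26893496513367
```

View pics/m4.png

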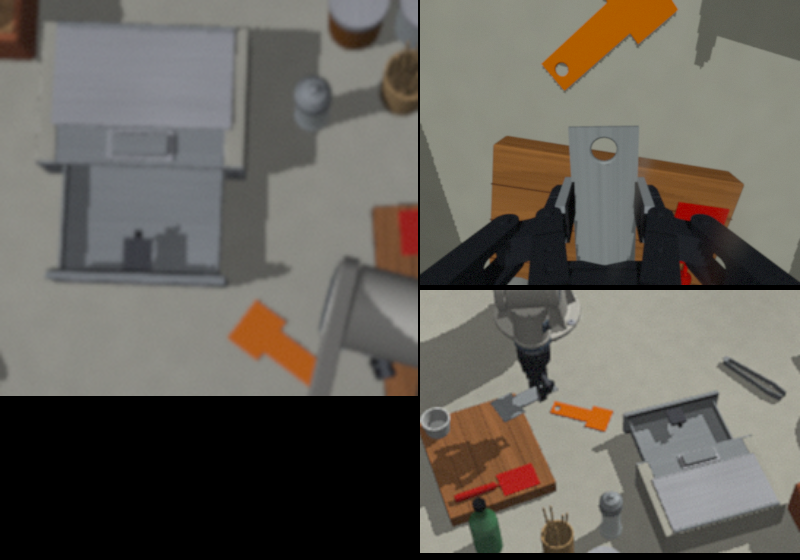

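The scraper is held level. In the top crop the tray is fully out: panel from (50,275) to (226,282), inside walls at columns 65 and 222, tongue at (137,250).

Run:
```python
from rig import r
from h import *
c=r.get_calibration('top')
f=lambda x,y,z:ray(c,(x/2.2+140-.3,y/2.2+90-.3),z).round(1)
for n,a in dict(panL=(50,280,80),panR=(226,285,80),pinL=(50,270,80),pinR=(222,276,80),wL=(63,250,56),wR=(222,250,56),wbL=(65,170,56),wbR=(222,174,56),frL=(45,166,90),frR=(240,174,90),bkL=(55,22,90),bkR=(249,28,90),bar=(141,145,102),tongue=(138,248,60)).items(): print(n,f(*a))
```

```text
panL [480.7 337.3  80. ]
panR [479.7  94.2  80. ]
pinL [494.5 338.   80. ]
pinR [492.  100.1  80. ]
wL [525.3 326.5  56. ]
wR [530.8 102.9  56. ]
wbL [639.5 329.2  56. ]
wbR [639.3 106.3  56. ]
frL [638.3 349.9  90. ]
frR [633.8  79.   90. ]
bkL [844.5 346.1  90. ]
bkR [842.8  72.6  90. ]
bar [668.8 216.2 102. ]
tongue [530.3 220.6  60. ]
```

Call:
carry_out([
  {"dp": [15,12,0],"yaw": 0},
  {"dp": [47,40,0],"yaw": 2},
  {"dp": [85,72,0],"yaw": 4},
  {"dp": [123,104,0],"yaw": 6},
  {"dp": [161,136,0],"yaw": 8},
  {"dp": [199,168,0],"yaw": 10},
  {"dp": [237,200,0],"yaw": 12},
  {"dp": [268,227,0],"yaw": 14.5},
  {"dp": [285,241,10],"yaw": 14.5},
  {"dp": [292,247,30],"yaw": 14.5},
  {"dp": [292,247,50],"yaw": 14.5},
  {"dp": [292,247,50],"yaw": 14.5},
])

```text
clock: 12.0
eef_pos: [581.8, 245.6, 105.4]
tcp_rot: [-3.136, 0.002, 1.578]
contact_force: [-0.2, -0.4, -1.2]
opening: 0.433
grasp_force: 80.4
```

Call:
carry_out([
  {"dp": [0,0,20],"yaw": 0},
  {"dp": [0,0,40],"yaw": 0},
  {"dp": [0,0,55],"yaw": 0},
  {"dp": [0,0,63],"yaw": 0},
  {"dp": [0,0,66],"yaw": 0},
  {"dp": [0,0,66],"yaw": 0},
])

```text
clock: 12.75
eef_pos: [584.2, 247.6, 42.5]
tcp_rot: [3.141, -0.0, 1.579]
contact_force: [0.3, -0.2, -2.6]
opening: 0.426
grasp_force: 80.3
```

Call:
carry_out([
  {"dp": [0,0,3],"yaw": 0},
  {"dp": [0,0,5],"yaw": 0},
  {"dp": [0,0,7],"yaw": 0},
  {"dp": [0,0,7],"yaw": 0},
])

```text
clock: 13.25
eef_pos: [584.5, 247.6, 37.1]
tcp_rot: [3.141, -0.0, 1.579]
contact_force: [-4.2, -2.9, 14.7]
opening: 0.43
grasp_force: 88.9
```

Call:
carry_out([
  {"dp": [0,0,-2],"yaw": 0},
  {"dp": [0,0,-2],"yaw": 0},
])

```text
clock: 13.5
eef_pos: [584.1, 247.6, 37.5]
tcp_rot: [3.141, -0.0, 1.579]
contact_force: [-0.0, 0.6, -1.5]
opening: 0.432
grasp_force: 80.4
```

Call:
carry_out([
  {"dp": [0,0,0],"yaw": 0},
  {"dp": [0,0,0],"yaw": 0},
  {"dp": [0,0,0],"yaw": 0},
  {"dp": [0,0,0],"yaw": 0},
  {"dp": [0,0,-15],"yaw": 0},
  {"dp": [0,0,-50],"yaw": 0},
  {"dp": [0,0,-100],"yaw": 0},
  {"dp": [0,0,-150],"yaw": 0},
], fingers=0.4)

```text
clock: 14.5
eef_pos: [584.5, 247.5, 190.0]
tcp_rot: [3.14, -0.0, 1.579]
contact_force: [-0.4, 0.5, -1.1]
opening: 0.702
grasp_force: 0.0
```

Run:
```python
from rig import r
from h import *
s=r.sense();print(s['eef_pos'],s['contact_force'],s['opening'])
c=r.get_calibration('wrist');print(c)
w=r.grab_frame('wrist');sc=r.grab_frame('scene')
o=np.zeros((420,800,3),np.uint8);o[:,:500]=cv2.resize(w,(500,420));o[:300,500:]=cv2.resize(sc[180:300,280:400],(300,300))
cv2.imwrite('pics/m5.png',o[:,:,::-1])
```

```text
[584.47440101 247.52418255 190.00603019] [-0.39956438  0.46465658 -1.14985687] 0.7019797354819663
{'fx': 351.7816206773024, 'fy': 351.7816206773024, 'cx': 271.75388080178425, 'cy': 210.4341499898748, 'rvec': array([-2.83716761, -0.012412  , -0.00473053]), 'tvec': array([-586.89574955,  207.41540987,  404.3851517 ])}
```

View pics/m5.png

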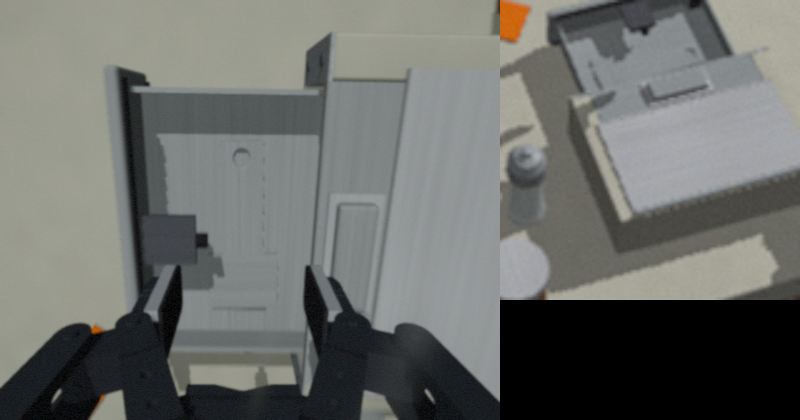

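The scraper lies flat in the tray under and behind the tongue: hole (241,157), step row 253, blade end row 308. I check its numbers and move in front of the panel.

Run:
```python
from rig import r
from h import *
c=r.get_calibration('wrist')
for p in((241,157),(214,308),(264,308)): print(ray(c,(p[0]*1.12,p[1]),33).round(1))
```

```text
[587.6 280.5  33. ]
[559.5 134.4  33. ]
[613.6 134.5  33. ]
```

Call:
carry_out([
  {"dp": [-10,-45,0],"yaw": 0},
  {"dp": [-25,-95,0],"yaw": 0},
  {"dp": [-33,-144,0],"yaw": 0},
  {"dp": [-33,-149,10],"yaw": 0},
  {"dp": [-33,-149,65],"yaw": 0},
  {"dp": [-33,-149,115],"yaw": 0},
  {"dp": [-33,-149,142],"yaw": 0},
  {"dp": [-33,-149,142],"yaw": 0},
], fingers=-1)

```text
clock: 15.6
eef_pos: [435.1, 213.0, 43.7]
tcp_rot: [-3.139, 0.001, 1.579]
contact_force: [-0.9, -0.3, 1.2]
opening: -0.0
grasp_force: 0.0
```

Call:
carry_out([
  {"dp": [0,10,0],"yaw": 0},
  {"dp": [0,20,0],"yaw": 0},
  {"dp": [0,27,0],"yaw": 0},
  {"dp": [0,34,0],"yaw": 0},
  {"dp": [0,42,0],"yaw": 0},
  {"dp": [0,51,0],"yaw": 0},
  {"dp": [0,60,0],"yaw": 0},
  {"dp": [0,70,0],"yaw": 0},
  {"dp": [0,80,0],"yaw": 0},
  {"dp": [0,90,0],"yaw": 0},
  {"dp": [0,100,0],"yaw": 0},
  {"dp": [0,110,0],"yaw": 0},
])

```text
clock: 17.1
eef_pos: [544.0, 213.6, 46.5]
tcp_rot: [-3.138, 0.001, 1.579]
contact_force: [-11.7, -3.2, 14.7]
opening: 0.0
grasp_force: 9.2
```

Call:
carry_out([
  {"dp": [0,10,0],"yaw": 0},
  {"dp": [0,19,0],"yaw": 0},
  {"dp": [0,27,0],"yaw": 0},
  {"dp": [0,34,0],"yaw": 0},
  {"dp": [0,40,0],"yaw": 0},
  {"dp": [0,44,0],"yaw": 0},
  {"dp": [0,47,0],"yaw": 0},
  {"dp": [0,50,0],"yaw": 0},
  {"dp": [0,50,0],"yaw": 0},
])

```text
clock: 18.23
eef_pos: [593.3, 213.4, 46.5]
tcp_rot: [-3.137, 0.002, 1.579]
contact_force: [-12.6, -6.2, 16.4]
opening: -0.001
grasp_force: 10.0
```

Call:
carry_out([
  {"dp": [0,2,0],"yaw": 0},
  {"dp": [0,4,0],"yaw": 0},
  {"dp": [0,6,0],"yaw": 0},
  {"dp": [0,8,0],"yaw": 0},
  {"dp": [0,8,0],"yaw": 0},
])

```text
clock: 18.85
eef_pos: [602.0, 213.4, 46.5]
tcp_rot: [-3.139, 0.002, 1.579]
contact_force: [-9.8, -6.6, 12.5]
opening: -0.002
grasp_force: 8.1
```

Call:
carry_out([
  {"dp": [0,1,0],"yaw": 0},
  {"dp": [0,2,0],"yaw": 0},
  {"dp": [0,3,0],"yaw": 0},
  {"dp": [0,4,0],"yaw": 0},
  {"dp": [0,4,0],"yaw": 0},
])

```text
clock: 19.48
eef_pos: [603.8, 213.3, 46.5]
tcp_rot: [-3.134, 0.002, 1.578]
contact_force: [-19.8, -6.7, 19.7]
opening: -0.002
grasp_force: 13.2
```

Call:
carry_out([
  {"dp": [0,1,0],"yaw": 0},
  {"dp": [0,2,0],"yaw": 0},
  {"dp": [0,2,0],"yaw": 0},
  {"dp": [0,2,0],"yaw": 0},
])

```text
clock: 19.98
eef_pos: [604.7, 213.2, 46.4]
tcp_rot: [-3.132, 0.003, 1.578]
contact_force: [-23.3, -6.3, 22.7]
opening: -0.001
grasp_force: 15.7
```

Call:
carry_out([
  {"dp": [0,-3,0],"yaw": 0},
  {"dp": [0,-8,0],"yaw": 0},
  {"dp": [0,-25,0],"yaw": 0},
  {"dp": [0,-60,0],"yaw": 0},
  {"dp": [0,-110,0],"yaw": 0},
  {"dp": [-60,-110,-60],"yaw": 0},
  {"dp": [-120,-110,-110],"yaw": 0},
  {"dp": [-180,-110,-110],"yaw": 0},
  {"dp": [-240,-110,-110],"yaw": 0},
  {"dp": [-240,-110,-110],"yaw": 0},
])

```text
clock: 21.22
eef_pos: [501.2, -28.8, 156.5]
tcp_rot: [3.14, 0.0, 1.577]
contact_force: [0.5, 0.3, 0.4]
opening: 0.001
grasp_force: 0.0
```

Run:
```python
from rig import r
from h import *
s=r.sense();print(s['eef_pos'],s['contact_force'])
t=r.grab_frame('top');sc=r.grab_frame('scene')
cv2.imwrite('pics/m6.png',np.hstack([cv2.resize(t[90:290,100:300],(400,400)),cv2.resize(sc[160:310,280:430],(400,400))])[:,:,::-1])
```

```text
[501.22701685 -28.79105262 156.4723906 ] [0.47507491 0.30422813 0.39913959]
```

View pics/m6.png

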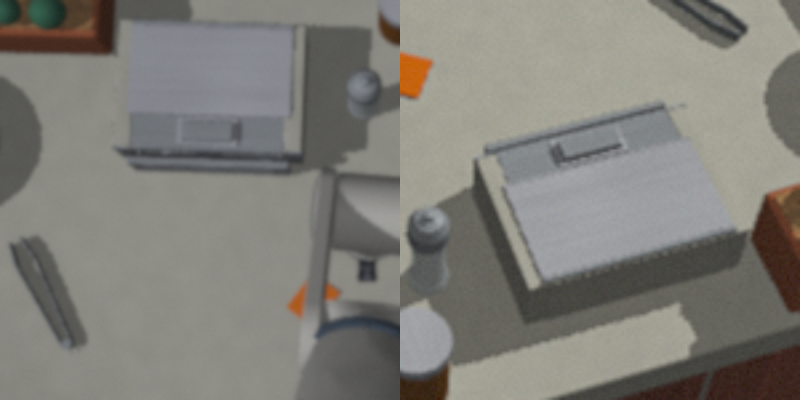

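The tray is shut, with its panel close in front of the block at (210,162), and the bar is up. The arm is clear of everything, so I hand the job in.

```bash
python3 -c "
from rig import r
print(r.sign_off())"
```

```text
the job is handed in; nothing more can be done
None
```

The scraper lies flat in the tray, the last pictures show the tray pushed home and holding shut with the release bar up, and the job was handed in at about 21 s, though hand-in returned no verdict.

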